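# Find the rightly set cheese plane with a stepped feeler

## Task

One of the three cheese planes is set to the right slice thickness: find it by holding the stepped feeler flat on the counter by its orange handle and sliding its tip straight under the bars from the robot's side, until the plane is found where the thin tip goes under but the thick step comes up against the bar (a tight plane stops the tip, a loose one lets the step in too). After that, push that plane's green tag fully across to the left and stand the feeler back on the blue mat, let go (these two in either order). Leave the other planes' tags and the jar, cheese, oil bottle and pepper mill alone.

Things in the scene. Friction and masses are not known exactly. Their poses are not given: they have to be found in the camera images.
- feeler: Stepped feeler, loose, 0.15 to 0.3 kg: flat steel blade 28 mm wide (y) with an upright orange handle. Origin on the flat underside below the handle's middle; x points to the tip, z up. Handle 20 mm (x) by 26 mm (y), 10 to 82 mm above the underside. Blade 10 mm thick from x = -25 to 75 mm; then a square step to the thin tip, 4 mm thick, x = 75 to 115 mm. It stands on its underside.
- feeler_tip (a point): Middle of the end of the thin tip: feeler x = 115 mm, 2 mm above the underside.
- feeler_step (a point): Middle of the step face: feeler x = 75 mm, 7 mm above the underside.
- plane_a: One of three cheese planes, fixed to the counter: steel bar 30 mm deep (x), 70 mm wide (y), top 48 mm high, held over the counter by two wooden cheeks, 16 mm thick (y), 48 mm high, inner faces at y = +-35 mm, from x = -44.5 to +40.5 mm. Origin on the counter under the bar's middle; x is the sliding direction, away from the robot's side, y left along the bar, z up. Bar's near face at x = -15 mm.
- plane_a_mouth (a point): Middle of the mouth of plane_a's gap, at the bar's near face (plane x = -15 mm, y = 0), at counter height. The flat gap between counter and bar is 2 mm on one plane (tight), 7 mm on another (right) and 13 mm on the third (loose), over the bar's whole 30 mm depth; which is which is not told.
- tag_a (a joint): Slide of the green tag on top of plane_a's bar, m along the plane's +y: 0 at the right end as the robot sees it, 0.030 fully across at the left end. Friction about 1.5 N, no spring; stays where it is left; starts within 4 mm of the right end.
- tag_a_top (a point): Centre of the top of plane_a's green tag, an upright block 16 mm (plane's x) by 14 mm (y) by 24 mm high, top about 73 mm above the counter. At slide value 0 it lies at y = -15 mm in the plane's frame, at x = 0.
- plane_b: One of three cheese planes, fixed to the counter: steel bar 30 mm deep (x), 70 mm wide (y), top 48 mm high, held over the counter by two wooden cheeks, 16 mm thick (y), 48 mm high, inner faces at y = +-35 mm, from x = -44.5 to +40.5 mm. Origin on the counter under the bar's middle; x is the sliding direction, away from the robot's side, y left along the bar, z up. Bar's near face at x = -15 mm.
- plane_b_mouth (a point): Middle of the mouth of plane_b's gap, at the bar's near face (plane x = -15 mm, y = 0), at counter height. The flat gap between counter and bar is 2 mm on one plane (tight), 7 mm on another (right) and 13 mm on the third (loose), over the bar's whole 30 mm depth; which is which is not told.
- tag_b (a joint): Slide of the green tag on top of plane_b's bar, m along the plane's +y: 0 at the right end as the robot sees it, 0.030 fully across at the left end. Friction about 1.5 N, no spring; stays where it is left; starts within 4 mm of the right end.
- tag_b_top (a point): Centre of the top of plane_b's green tag, an upright block 16 mm (plane's x) by 14 mm (y) by 24 mm high, top about 73 mm above the counter. At slide value 0 it lies at y = -15 mm in the plane's frame, at x = 0.
- plane_c: One of three cheese planes, fixed to the counter: steel bar 30 mm deep (x), 70 mm wide (y), top 48 mm high, held over the counter by two wooden cheeks, 16 mm thick (y), 48 mm high, inner faces at y = +-35 mm, from x = -44.5 to +40.5 mm. Origin on the counter under the bar's middle; x is the sliding direction, away from the robot's side, y left along the bar, z up. Bar's near face at x = -15 mm.
- plane_c_mouth (a point): Middle of the mouth of plane_c's gap, at the bar's near face (plane x = -15 mm, y = 0), at counter height. The flat gap between counter and bar is 2 mm on one plane (tight), 7 mm on another (right) and 13 mm on the third (loose), over the bar's whole 30 mm depth; which is which is not told.
- tag_c (a joint): Slide of the green tag on top of plane_c's bar, m along the plane's +y: 0 at the right end as the robot sees it, 0.030 fully across at the left end. Friction about 1.5 N, no spring; stays where it is left; starts within 4 mm of the right end.
- tag_c_top (a point): Centre of the top of plane_c's green tag, an upright block 16 mm (plane's x) by 14 mm (y) by 24 mm high, top about 73 mm above the counter. At slide value 0 it lies at y = -15 mm in the plane's frame, at x = 0.
- mat: Blue mat lying flat on the counter, 240 mm (its x) by 110 mm (its y), 1 mm thick and of no effect on things standing there (they stand at counter height); origin at its middle. The feeler starts on it, lying along it.
- jar: Bystander: small preserve jar, 54 mm across, 85 mm tall, origin under its middle. Stands between two planes.
- cheese: Bystander: piece of cheese about 67 x 40 x 50 mm high, origin under its middle. Stands between two planes.
- oil: Bystander: oil bottle, 60 mm across, 200 mm tall, origin under its middle; at the left or right of the planes.
- mill: Bystander: dark wooden pepper mill, 56 mm across the foot, 165 mm tall, origin under its middle; on the side opposite the oil bottle.

How it is judged (in metres and radians):
On the way, in this order (a step that is already met when the one before it is completed fails the run):
1. the held feeler's thin tip is under the bar of the rightly set plane, flat and pointing straight in, with the step up against the bar (x of feeler_step in the frame of plane_b_mouth between -0.004 and 0.004 m and x of feeler_tip in the frame of plane_b_mouth above 0.03 m and contact force between the fingers and feeler above 1 N and y of feeler_tip in the frame of plane_b between -0.03 and 0.03 m and z of feeler_tip in the frame of plane_b below 0.008 m and angle between the x axis of feeler and the x axis of plane_b, either way round below 0.2 rad and angle between feeler's own z axis and vertical below 0.12 rad), for 0.1 s.
2. that plane's green tag has been pushed fully across (after the test) (value of joint tag_b above 0.025 m), for 0.1 s.
At the end, for the whole second after the job is handed in: Right plane's tag at least 25 mm across, other tags within 10 mm of their right end; feeler upright (0.1 rad), at rest, released on the mat (handle on it, tip at most 10 mm over its edge); jar, cheese, oil and mill upright within 25 mm of their starts (value of joint tag_b above 0.025 m and value of joint each of tag_a, tag_c below 0.01 m and x of feeler in the frame of mat between -0.115 and 0.115 m and y of feeler in the frame of mat between -0.05 and 0.05 m and x of feeler_tip in the frame of mat between -0.13 and 0.13 m and y of feeler_tip in the frame of mat between -0.065 and 0.065 m and height (world z) of feeler below 0.006 m and angle between feeler's own z axis and vertical below 0.1 rad and linear speed of feeler below 0.02 m/s and distance of each of jar, cheese, oil, mill from where it was at the start of the episode below 0.025 m and angle between each of jar, cheese, oil, mill's own z axis and vertical below 0.2 rad); the robot touches nothing.
It fails at once if the tag of a wrong plane is pushed across (15 mm or more) (value of joint any of tag_a, tag_c above 0.015 m).
It fails at once if the jar, cheese, oil bottle or pepper mill is shoved (over 25 mm) or knocked over (distance of any of jar, cheese, oil, mill from where it was at the start of the episode above 0.025 m or angle between any of jar, cheese, oil, mill's own z axis and vertical above 0.5 rad).
It also fails if it takes over 72 s, if anything falls off the work surface, if the arm or the gripper's body presses on something with over 40 N, if the wrist force passes 120 N, or if a joint passes its speed limit or range.

## Robot

A 6-joint arm with a two-finger parallel gripper is mounted at the origin on the work surface. World frame = base frame: x ahead of the robot, y to its left, z up, the work surface at z = 0. Lengths are in mm, angles in rad, forces in N, time in s.
With the tool pointing down it reaches from about 350 to 875 mm from the base axis. Payload 4.2 kg.
Tool frame: the origin (TCP) lies midway between the tips of the shut fingers; the grasp point (between the pads) lies 19 mm behind it (arm.tcp_to_grasp is the distance from the TCP to the grasp point, in mm); z points along the fingers, y is the line along which they close (so a half turn about z gives the same grasp; the last joint's range is limited). The gripper opens to 85 mm and grips with 20 to 120 N. Pads are 22 mm wide; open, the fingers measure 114 mm over their backs; the gripper's body (76 mm by 85 mm) begins 54 mm behind the grasp point. The pads swing forward as they close: fully open they stand 13 mm farther back than shut.
Start: joints at [-0.903, 0.385, 0.008, 0, -1.194, -0.259], TCP at [248.456, -573.471, 231.312] pointing down, gripper open.
Joint ranges: [-3.14, 3.14], [-1.21, 2.06], [-1.07, 1.41], [-3.16, 2.05], [-2.99, -0.16], [-3.1, 3.1]. Speed limits (rad/s): [2.79, 2.79, 3.14, 3.14, 3.14, 3.14].

## Interface

Orientations are given as a unit quaternion [x, y, z, w].
In Python, from bench import arm, imaging, job, models gives the robot as it stands.
- The arm moves only by the tool arm_command, never from a script. Its argument "rows" is a list of rows, each an object with "grip": the opening, from 0 (shut) to 1 (fully open); "linear": the shift along the tool's x, y, z in mm, a list of three; "rot": the turn, a rotation vector about the tool's x, y, z in rad, a list of three. In form: [{"grip": grip, "linear": [tx, ty, tz], "rot": [rx, ry, rz]}, ...]. A call has 1 to 10 rows; each row is the pose to reach, as a shift and turn from the pose commanded when the call began, along the tool's axes at that moment; what a row does not reach only later rows make up. A row lasts 1/8 s, in which the tool goes at most 62.5 mm and 10.7 degrees, less where a joint would pass 70% of its speed; a pose out of reach is approached as far as the arm can. A call with a gripper value outside its range is refused whole. The fingers move at their own pace and stop on an object; the grip force is fixed at half the most. Time passes only in rows, so rows that repeat a pose let the fingers close. It gives the time, the measured TCP pose, the force, the opening and the grip force at its end, in the units of the state.
- arm.read_state(): the state, without advancing time (a new reading comes with each control period).
- imaging.get_image(name): name is "side" or "top"; returns a dict with "frame" (420x560x3 uint8, red, green, blue), "fx", "fy", "cx", "cy" (pixels), "extrinsics" (4x4, takes a point from world to camera coordinates). Camera axes: x right, y down, z forward; pixel columns grow to the right and rows downward; lengths in mm; the calibration is good to about 2 mm. A picture is of the moment at which its call begins. There is no depth.
- job.job_done(): hands the job in; it is judged then, once.
Trained networks look in a picture, given as the dict that the camera call returned (one of the last four; its "shot" number tells which), for a name from the list of things; names that differ only in an ending like _2 or _b are one class to them, and where a whole thing is asked for, a point or a joint stands for the part that bears it (a point fixed in the world has none). Each returns a list of dicts, best first, with "score" (0 to 1); they miss things now and then, are a little off and sometimes report something else, mostly with a low value. They report only what shows in the picture. A call takes as long as a camera call.
- models.spot_in(picture, query): "rect" ([left, top, right, bottom] in pixels, round what is visible of it).
- models.tip_of(picture, query): "pixel" ([column, row] in pixels: a listed point, or the origin of a listed thing).
The state is a dict: "clock": time; "joints": joint angles; "joint_vel": joint speeds; "joint_efforts": joint torques, N m; "position": TCP position; "ee_rot": TCP orientation; "contact_force": force on the tool from outside, world axes, zero at the start; "wrist_torque": the same for the moment, N m; "gripper_width": finger opening in mm; "grasp_force": force on a finger pad.
Only numpy, scipy, OpenCV 4.12 (cv2) and the standard library are available. Lean on these libraries where they do the work, as an engineer would, in place of code of your own. Each camera call takes 0.05 s, during which the arm holds its last target. There are 200 camera calls.

## Working session

There is one attempt and no reset: what is moved stays moved. The work goes in short steps, Python scripts to look and compute and a tool call to move; the robot and the scene stay as the last step left them, time stands still between calls to the robot, and variables do not carry over. Pictures are saved under pics/ and viewed, at most 10 in all, crops included, and the job is handed in when it is done.

Besides the shell and the picture viewer there is one more tool, called after ">>>" as a command line: name --argument value ..., lists and objects as JSON in quotes. arm_command: Moves the arm, as the interface text tells. Its arguments: {"type":"object","properties":{"rows":{"type":"array"}},"required":["rows"]}

```bash
mkdir -p pics
cat > h.py <<'E'
import numpy as np, cv2
from bench import arm, imaging, job, models
def ray(p,px,z):
    E=np.array(p["extrinsics"]);R,t=E[:3,:3],E[:3,3]
    d=R.T@np.array([(px[0]-p["cx"])/p["fx"],(px[1]-p["cy"])/p["fy"],1]);c=-R.T@t
    return c+d*(z-c[2])/d[2]
def proj(p,X):
    E=np.array(p["extrinsics"]);q=E[:3,:3]@np.array(X,float)+E[:3,3]
    return [p["fx"]*q[0]/q[2]+p["cx"],p["fy"]*q[1]/q[2]+p["cy"]]
def save(p,n): cv2.imwrite("pics/"+n+".png",p["frame"][:,:,::-1])
E
python3 - <<'E'
from h import *
for n in("top","side"):
    p=imaging.get_image(n);save(p,n+"0")
    E=np.array(p["extrinsics"]);print(n,"cam",-E[:3,:3].T@E[:3,3])
    for q,z in [("feeler",0),("feeler_tip",2),("feeler_step",7),("plane_a",0),("plane_a_mouth",0),("tag_a_top",73),("mat",0),("jar",0),("cheese",0),("oil",0),("mill",0)]:
        for d in models.tip_of(p,q)[:4]:
            print(q,round(d["score"],2),np.round(d["pixel"]),np.round(ray(p,d["pixel"],z)[:2],1))
s=arm.read_state();print(s["position"],s["ee_rot"],s["clock"])
E
```

```text
top cam [ 418.39201201   -7.13099852 1886.46938131]
feeler 0.58 [261. 224.] [474.4  50. ]
feeler_tip 0.69 [224. 222.] [479.4 179.5]
feeler_step 0.79 [240. 218.] [495.3 125.9]
feeler_step 0.69 [352. 190.] [ 603.2 -264.5]
feeler_step 0.19 [362. 187.] [ 615.7 -297.7]
plane_a 0.86 [353. 188.] [ 610.2 -266.3]
plane_a 0.84 [271. 185.] [613.3  20.1]
plane_a 0.59 [200. 182.] [616.9 267.4]
plane_a_mouth 0.98 [272. 187.] [606.4  15.4]
tag_a_top 0.37 [276. 183.] [614.1   1.1]
mat 0.62 [256. 225.] [472.4  68.4]
jar 0.71 [238. 190.] [591.5 133.7]
cheese 0.78 [314. 190.] [ 599.4 -131.7]
oil 0.78 [144. 235.] [426.2 456.2]
mill 0.4 [142. 232.] [434.  463.8]
side cam [-254.29403414  904.10190274 1305.46676915]
feeler 0.57 [292. 252.] [475.6  66.1]
feeler 0.54 [325. 162.] [ 677.  -344.7]
feeler 0.48 [326. 181.] [ 608.2 -262. ]
feeler_tip 0.57 [267. 270.] [481.7 173.4]
feeler_step 0.83 [278. 263.] [473. 133.]
plane_a 0.73 [321. 179.] [ 627.2 -261.4]
plane_a 0.57 [273. 224.] [604.5  17.8]
plane_a_mouth 0.94 [274. 227.] [592.5  25.3]
tag_a_top 0.47 [277. 205.] [603.4  -2.2]
mat 0.62 [294. 258.] [454.5  82.8]
jar 0.55 [250. 248.] [585.9 145.6]
cheese 0.84 [301. 203.] [ 599.9 -120.2]
oil 0.82 [206. 341.] [438.6 463.7]
oil 0.15 [275. 222.] [605.    8.5]
mill 0.58 [385. 171.] [ 481.8 -449.5]
[ 248.44223852 -573.47937667  231.31454599] [-2.02969558e-01  9.79185048e-01 -2.45766086e-06 -5.16392139e-06] 1.2
```

View pics/top0.png

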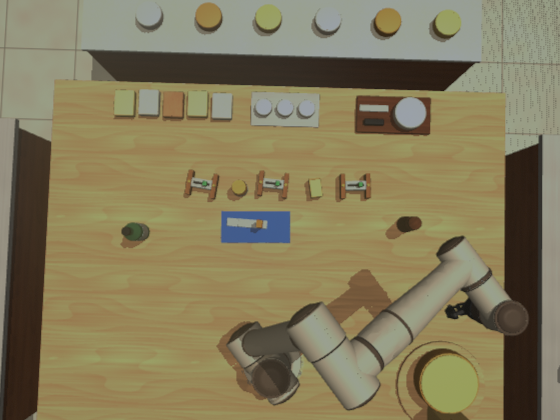

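View pics/side0.png

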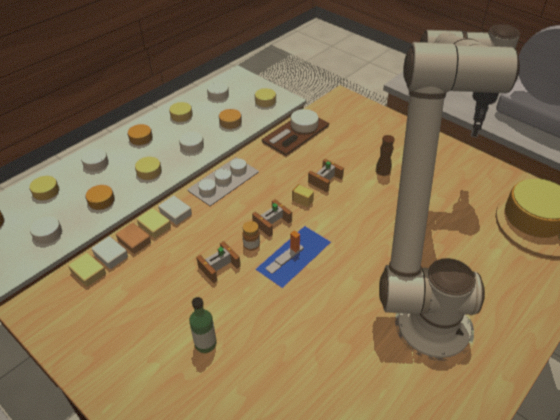

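The top view shows planes near (202,184), (272,184) and (355,186), and the feeler on the mat near (256,225) with its tip pointing left (+y). The mill is at (408,224) and the oil bottle at (135,231). Next I'll refine these positions with colour segmentation.

```bash
cat >> h.py <<'E'
def blobs(p,lo,hi,roi,mn=4):
    x0,y0,x1,y1=roi;h=cv2.cvtColor(p["frame"][y0:y1,x0:x1],cv2.COLOR_RGB2HSV)
    m=cv2.inRange(h,np.array(lo),np.array(hi));n,l,s,c=cv2.connectedComponentsWithStats(m)
    return [(c[i]+[x0,y0],s[i][4],np.argwhere(l==i)[:,::-1]+[x0,y0]) for i in range(1,n) if s[i][4]>=mn]
E
python3 - <<'E'
from h import *
p=imaging.get_image("top");q=imaging.get_image("side")
c=np.vstack([cv2.resize(p["frame"][165:250,180:380],(800,340),interpolation=cv2.INTER_CUBIC),
 cv2.resize(q["frame"][150:285,190:350],(800,675),interpolation=cv2.INTER_CUBIC)[:0]])
cv2.imwrite("pics/ct.png",c[:,:,::-1])
cv2.imwrite("pics/cs.png",cv2.resize(q["frame"][150:290,190:350],(672,588),interpolation=cv2.INTER_CUBIC)[:,:,::-1])
for nm,lo,hi,z in [("orange",(5,190,150),(14,255,255),82),("green",(50,90,40),(85,255,255),73),("blue",(105,120,60),(125,255,255),1),("brown",(3,100,30),(13,255,160),48)]:
    for n,P,roi in(("top",p,(180,165,380,250)),("side",q,(190,150,350,290))):
        for ctr,a,pts in blobs(P,lo,hi,roi):
            if n=="side" and nm=="brown":continue
            r=cv2.minAreaRect(pts.astype(np.float32))
            print(nm,n,a,np.round(ctr,1),np.round(ray(P,ctr,z)[:2],1),"rect",np.round([ray(P,k,z)[:2] for k in cv2.boxPoints(r)]).tolist() if a>100 else np.round(np.ptp(pts,axis=0)))
E
```

```text
orange side 9 [295.1 235.3] [467.5  63.4] rect [6 2]
green top 19 [204.2 183.4] [604.6 244.1] rect [4 4]
green top 16 [277.  183.5] [611.1  -1. ] rect [4 3]
green top 14 [360.3 184.5] [ 615.7 -281.6] rect [3 3]
green side 10 [327.8 163. ] [ 614.1 -275.9] rect [3 2]
green side 15 [274.4 205.7] [607.8   5.3] rect [3 4]
green side 19 [220.5 249.4] [600.7 248.9] rect [3 5]
blue top 1579 [257.2 227.4] [463.2  64.1] rect [[513.0, 188.0], [520.0, -42.0], [419.0, -45.0], [412.0, 185.0]]
blue side 1322 [295.3 257. ] [454.6  75.6] rect [[511.0, 190.0], [524.0, -71.0], [413.0, -40.0], [409.0, 209.0]]
brown top 15 [189.9 174.1] [637.7 297.7] rect [4 8]
brown top 29 [261.1 175.4] [640.1  54.3] rect [4 7]
brown top 26 [285.9 178.5] [631.7 -30.8] rect [3 8]
brown top 30 [367.8 177.8] [ 642.1 -310.6] rect [3 8]
brown top 25 [214.7 178.9] [623.6 212.4] rect [4 8]
brown top 22 [342.3 178.5] [ 637.3 -223.6] rect [3 7]
brown top 21 [187.5 187.8] [590.5 304.2] rect [3 8]
brown top 38 [259.5 189.1] [592.8  58.3] rect [ 3 10]
brown top 32 [212.  192.7] [576.1 219.9] rect [4 9]
brown top 33 [284.4 191.6] [586.8 -27. ] rect [ 3 10]
brown top 33 [342.5 192.3] [ 589.8 -225.1] rect [3 9]
brown top 33 [367.7 191.4] [ 595.5 -311.3] rect [3 9]
```

View pics/ct.png

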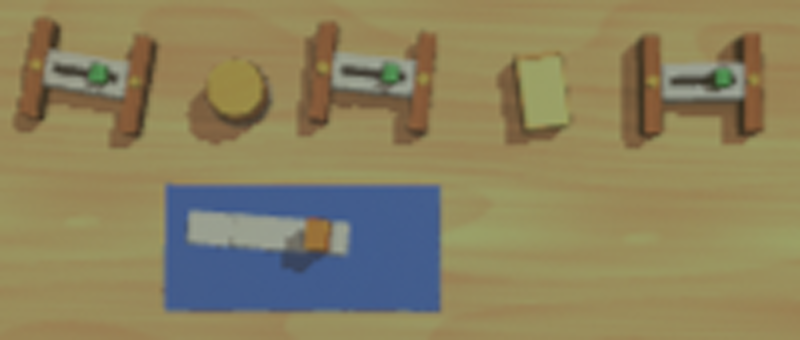

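View pics/cs.png

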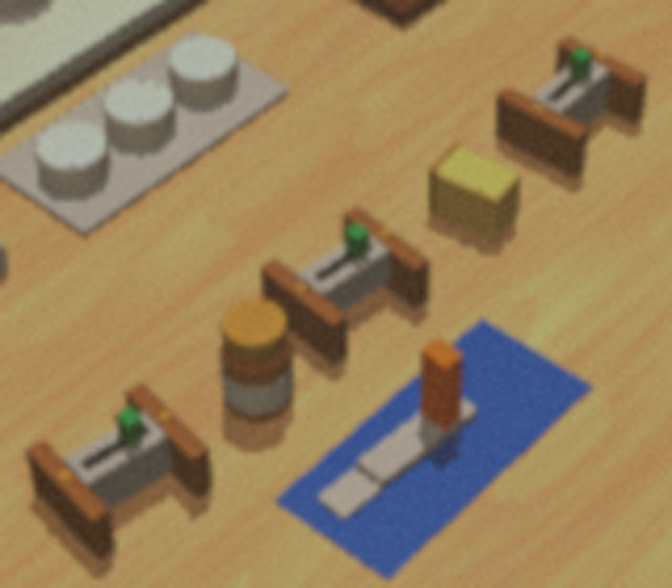

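```bash
cat >> h.py <<'E'
from scipy.spatial.transform import Rotation as Ro
def go(x,y,z,yaw):  # target TCP, yaw of tool y (deg): prints shift in tool axes
    s=arm.read_state();R=Ro.from_quat(s["ee_rot"]);Y=np.radians(yaw)
    ya=np.array([np.cos(Y),np.sin(Y),0]);T=Ro.from_matrix(np.column_stack([np.cross(ya,[0,0,-1]),ya,[0,0,-1]]))
    print("lin",np.round(R.inv().apply(np.array([x,y,z])-s["position"]),1),"rot",np.round((R.inv()*T).as_rotvec(),3),"t",round(s["clock"],2))
E
python3 - <<'E'
from h import *
p=imaging.get_image("top");q=imaging.get_image("side")
f=lambda u,v:((u+.5)/4+180-.5,(v+.5)/4+165-.5)
g=lambda u,v:((u+.5)/4.2+190-.5,(v+.5)/4.2+150-.5)
for n,a,z in [("handle",f(317,234),82),("tipL",f(188,211),4),("tipR",f(188,243),4),("backL",f(349,221),10),("backR",f(348,255),10),("mat",f(165,185),1),("mat",f(440,186),1),("mat",f(441,312),1),("mat",f(165,312),1)]: print(n,np.round(ray(p,a,z)[:2],1))
for n,a,z in [("handle",g(442,350),82),("tipL",g(345,518),4),("tipR",g(319,495),4)]: print("s",n,np.round(ray(q,a,z)[:2],1))
go(473,55,180,176)
E
```

```text
handle [475.6  55.7]
tipL [494.9 171.4]
tipR [467.1 170.4]
backL [490.   30.8]
backR [460.4  30.8]
mat [517.2 192.5]
mat [523.1 -47.6]
mat [413.4 -51.4]
mat [406.6 188.7]
s handle [474.6  56.6]
s tipL [464.3 172.6]
s tipR [492.9 169.8]
lin [-455.8  487.4   51.3] rot [-0.     0.    -1.092] t 1.4
```

>>> arm_command --rows '[{"grip":1,"linear":[-456,487,51],"rot":[0,0,-1.11]},{"grip":1,"linear":[-456,487,51],"rot":[0,0,-1.11]},{"grip":1,"linear":[-456,487,51],"rot":[0,0,-1.11]},{"grip":1,"linear":[-456,487,51],"rot":[0,0,-1.11]},{"grip":1,"linear":[-456,487,51],"rot":[0,0,-1.11]},{"grip":1,"linear":[-456,487,51],"rot":[0,0,-1.11]},{"grip":1,"linear":[-456,487,51],"rot":[0,0,-1.11]},{"grip":1,"linear":[-456,487,51],"rot":[0,0,-1.11]},{"grip":1,"linear":[-456,487,51],"rot":[0,0,-1.11]},{"grip":1,"linear":[-456,487,51],"rot":[0,0,-1.11]}]'

```text
clock: 2.65
position: [459.0, 15.5, 184.1]
ee_rot: [-0.689, 0.725, -0.0, 0.001]
contact_force: [0.9, 0.4, -0.3]
gripper_width: 85.2
grasp_force: 0.0
```

Run:
```python
from h import *
print(arm.read_state()["position"],arm.read_state()["contact_force"])
go(475.5,56,38,177.7)
```

```text
[458.98022234  15.45091677 184.07379524] [ 0.89276938  0.3785591  -0.31753845]
lin [-41.3 -14.2 146.1] rot [-0.001  0.    -0.011] t 2.65
```

>>> arm_command --rows '[{"grip":1,"linear":[-41,-14,20],"rot":[0,0,-0.01]},{"grip":1,"linear":[-41,-14,40],"rot":[0,0,-0.01]},{"grip":1,"linear":[-41,-14,95],"rot":[0,0,-0.01]},{"grip":1,"linear":[-41,-14,140],"rot":[0,0,-0.01]},{"grip":1,"linear":[-41,-14,140],"rot":[0,0,-0.01]},{"grip":1,"linear":[-41,-14,140],"rot":[0,0,-0.01]}]'

```text
clock: 3.4
position: [475.9, 53.9, 45.1]
ee_rot: [-0.692, 0.722, -0.001, 0.001]
contact_force: [0.6, -0.3, 0.6]
gripper_width: 85.5
grasp_force: 0.0
```

Run:
```python
from h import *
go(475.5,56,38,177.7)
p=imaging.get_image("side");cv2.imwrite("pics/g1.png",cv2.resize(p["frame"][170:290,220:380],(640,480))[:,:,::-1])
```

```text
lin [-2.1  0.5  7.1] rot [-0.002  0.001 -0.001] t 3.4
```

View pics/g1.png

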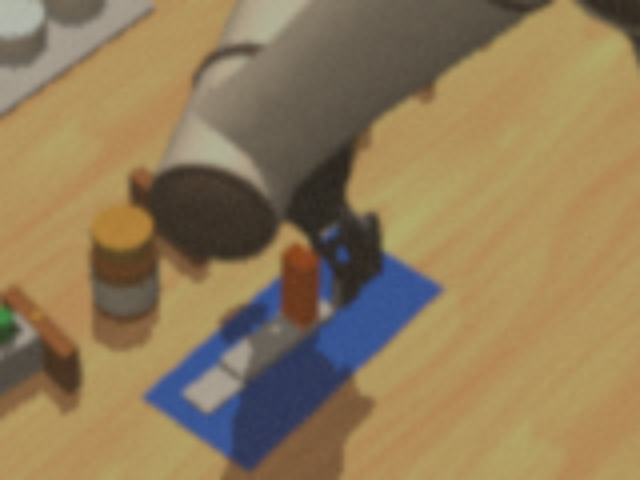

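The fingers straddle the handle, with the near finger at about (345,270) and the handle at (302,285) in the crop. Going down a little more, then closing.

>>> arm_command --rows '[{"grip":1,"linear":[-2,0,7],"rot":[0,0,0]},{"grip":0.2,"linear":[-2,0,7],"rot":[0,0,0]},{"grip":0,"linear":[-2,0,7],"rot":[0,0,0]},{"grip":0,"linear":[-2,0,7],"rot":[0,0,0]},{"grip":0,"linear":[-2,0,7],"rot":[0,0,0]},{"grip":0,"linear":[-2,0,7],"rot":[0,0,0]},{"grip":0,"linear":[-2,0,7],"rot":[0,0,0]},{"grip":0,"linear":[-2,0,7],"rot":[0,0,0]}]'

```text
clock: 4.45
position: [474.6, 55.4, 36.8]
ee_rot: [-0.692, 0.722, 0.0, -0.0]
contact_force: [-0.8, 0.1, 3.6]
gripper_width: 25.3
grasp_force: 63.3
```

Run:
```python
from h import *
go(439.6,28.6,62,85.1)
```

```text
lin [ 28.3  33.9 -25.2] rot [ 0.    -0.     1.614] t 4.45
```

>>> arm_command --rows '[{"grip":0,"linear":[0,5,-25],"rot":[0,0,0]},{"grip":0,"linear":[28,34,-25],"rot":[0,0,1.614]},{"grip":0,"linear":[28,34,-25],"rot":[0,0,1.614]},{"grip":0,"linear":[28,34,-25],"rot":[0,0,1.614]},{"grip":0,"linear":[28,34,-25],"rot":[0,0,1.614]},{"grip":0,"linear":[28,34,-25],"rot":[0,0,1.614]},{"grip":0,"linear":[28,34,-25],"rot":[0,0,1.614]},{"grip":0,"linear":[28,34,-25],"rot":[0,0,1.614]},{"grip":0,"linear":[28,34,-25],"rot":[0,0,1.614]},{"grip":0,"linear":[28,34,-25],"rot":[0,0,1.614]}]'

```text
clock: 5.7
position: [439.0, 28.8, 61.1]
ee_rot: [0.045, 0.999, -0.0, -0.001]
contact_force: [0.1, -0.2, -2.5]
gripper_width: 25.2
grasp_force: 62.9
```

Run:
```python
from h import *
go(439.6,28.6,37.5,85.1)
p=imaging.get_image("top");cv2.imwrite("pics/g2.png",cv2.resize(p["frame"][165:250,220:340],(800,567))[:,:,::-1])
for q,z in (("feeler_tip",28),("feeler_step",33)):
  for d in models.tip_of(p,q)[:3]:print(q,d["score"],np.round(ray(p,d["pixel"],z)[:2]))
```

```text
lin [-0.6 -0.1 23.6] rot [-0.    -0.001 -0.004] t 5.7
feeler_tip 0.58 [ 492. -429.]
feeler_tip 0.43 [556.  38.]
feeler_step 0.71 [601.  10.]
feeler_step 0.59 [521.  18.]
```

View pics/g2.png

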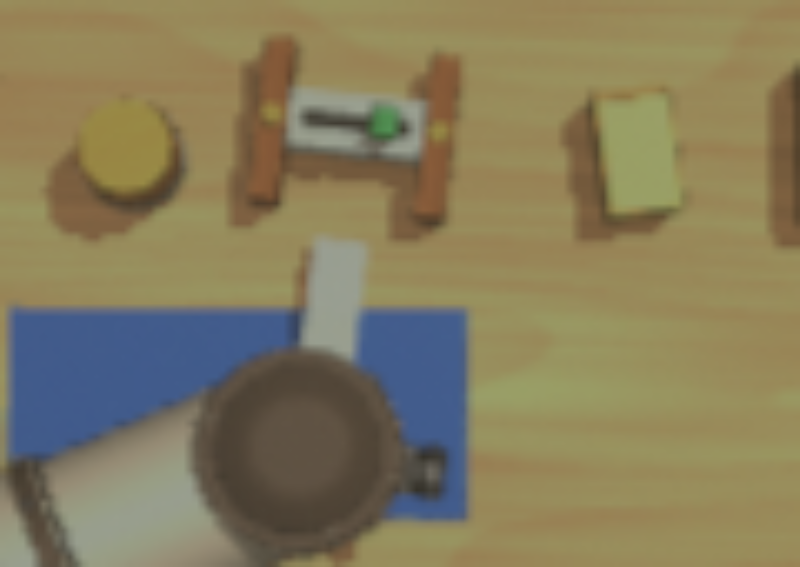

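Tip centre is at crop (340,238), pointing straight at the mouth middle at about (355,155). Lowering, then advancing gently past the bar face.

>>> arm_command --rows '[{"grip":0,"linear":[0,0,15],"rot":[0,0,0]},{"grip":0,"linear":[0,0,22],"rot":[0,0,0]},{"grip":0,"linear":[0,0,23.5],"rot":[0,0,0]},{"grip":0,"linear":[-20,0,23.5],"rot":[0,0,0]},{"grip":0,"linear":[-38,0,23.5],"rot":[0,0,0]},{"grip":0,"linear":[-43,0,23.5],"rot":[0,0,0]},{"grip":0,"linear":[-47,0,23.5],"rot":[0,0,0]},{"grip":0,"linear":[-50,0,23.5],"rot":[0,0,0]},{"grip":0,"linear":[-52,0,23.5],"rot":[0,0,0]}]'

```text
clock: 6.98
position: [491.1, 24.5, 38.2]
ee_rot: [0.043, 0.999, -0.0, -0.0]
contact_force: [-0.3, -0.6, -2.2]
gripper_width: 25.3
grasp_force: 62.9
```

>>> arm_command --rows '[{"grip":0,"linear":[-10,0,1],"rot":[0,0,0]},{"grip":0,"linear":[-20,0,1],"rot":[0,0,0]},{"grip":0,"linear":[-26,0,1],"rot":[0,0,0]},{"grip":0,"linear":[-30,0,1],"rot":[0,0,0]},{"grip":0,"linear":[-33,0,1],"rot":[0,0,0]},{"grip":0,"linear":[-35,0,1],"rot":[0,0,0]},{"grip":0,"linear":[-35,0,1],"rot":[0,0,0]}]'

```text
clock: 7.85
position: [526.2, 21.5, 37.2]
ee_rot: [0.043, 0.999, 0.0, -0.0]
contact_force: [0.9, 0.3, -2.7]
gripper_width: 25.6
grasp_force: 62.9
```

>>> arm_command --rows '[{"grip":0,"linear":[-2,0,0],"rot":[0,0,0]},{"grip":0,"linear":[-4,0,0],"rot":[0,0,0]},{"grip":0,"linear":[-4,0,0],"rot":[0,0,0]}]'

```text
clock: 8.22
position: [530.4, 21.2, 37.2]
ee_rot: [0.043, 0.999, 0.0, 0.0]
contact_force: [0.6, -0.3, -1.4]
gripper_width: 24.9
grasp_force: 62.9
```

>>> arm_command --rows '[{"grip":0,"linear":[-3,0,0],"rot":[0,0,0]},{"grip":0,"linear":[-6,0,0],"rot":[0,0,0]},{"grip":0,"linear":[-8,0,0],"rot":[0,0,0]},{"grip":0,"linear":[-8,0,0],"rot":[0,0,0]}]'

```text
clock: 8.72
position: [538.4, 20.5, 37.2]
ee_rot: [0.043, 0.999, 0.0, 0.0]
contact_force: [0.1, 0.5, -2.4]
gripper_width: 25.3
grasp_force: 62.9
```

Run:
```python
from h import *
p=imaging.get_image("side");cv2.imwrite("pics/g3.png",cv2.resize(p["frame"][180:270,230:350],(800,600),interpolation=cv2.INTER_CUBIC)[:,:,::-1])
```

```text
(no output)
```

View pics/g3.png

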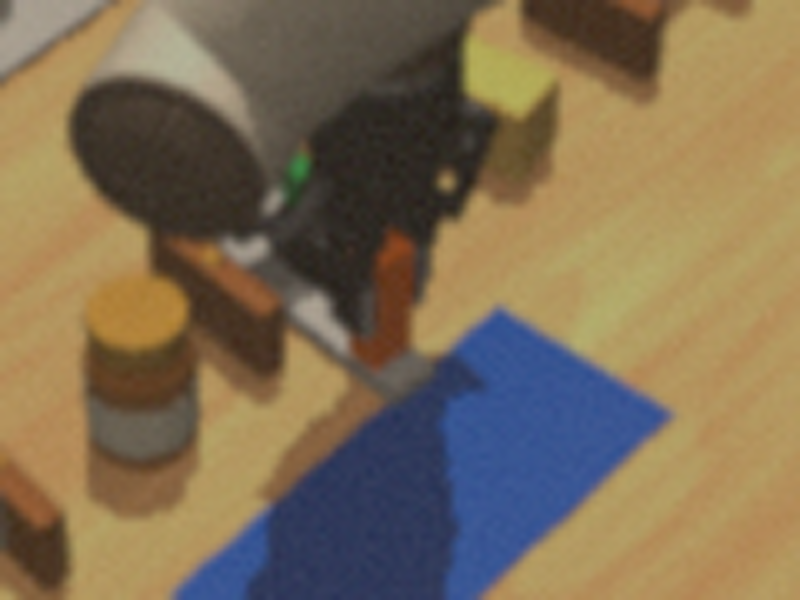

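The step is well under the middle bar with no force, so the middle plane is loose. Backing out and going to the left plane.

>>> arm_command --rows '[{"grip":0,"linear":[55,0,-1],"rot":[0,0,0]},{"grip":0,"linear":[110,0,-1],"rot":[0,0,0]},{"grip":0,"linear":[115,0,-10],"rot":[0,0,0]},{"grip":0,"linear":[115,0,-20],"rot":[0,0,0]}]'

```text
clock: 9.28
position: [424.1, 30.6, 58.1]
ee_rot: [0.042, 0.999, 0.0, 0.001]
contact_force: [0.1, -0.2, -2.0]
gripper_width: 25.8
grasp_force: 62.8
```

Run:
```python
from h import *
go(434.4,284.1,57,81.4)
```

```text
lin [ 10.9 253.5   1.2] rot [0.    0.001 0.066] t 9.28
```

>>> arm_command --rows '[{"grip":0,"linear":[11,253.5,1],"rot":[0,0,0.066]},{"grip":0,"linear":[11,253.5,1],"rot":[0,0,0.066]},{"grip":0,"linear":[11,253.5,1],"rot":[0,0,0.066]},{"grip":0,"linear":[11,253.5,1],"rot":[0,0,0.066]},{"grip":0,"linear":[11,253.5,1],"rot":[0,0,0.066]},{"grip":0,"linear":[11,253.5,1],"rot":[0,0,0.066]},{"grip":0,"linear":[11,253.5,1],"rot":[0,0,0.066]}]'

```text
clock: 10.15
position: [434.4, 282.7, 56.2]
ee_rot: [0.076, 0.997, -0.0, -0.0]
contact_force: [-0.3, -0.8, -2.9]
gripper_width: 25.4
grasp_force: 62.9
```

Run:
```python
from h import *
go(434.4,284.1,37.2,81.4)
p=imaging.get_image("top");cv2.imwrite("pics/g4.png",cv2.resize(p["frame"][165:250,150:270],(800,567),interpolation=cv2.INTER_CUBIC)[:,:,::-1])
```

```text
lin [ 0.2  1.4 19. ] rot [-0.001 -0.    -0.003] t 10.15
```

View pics/g4.png

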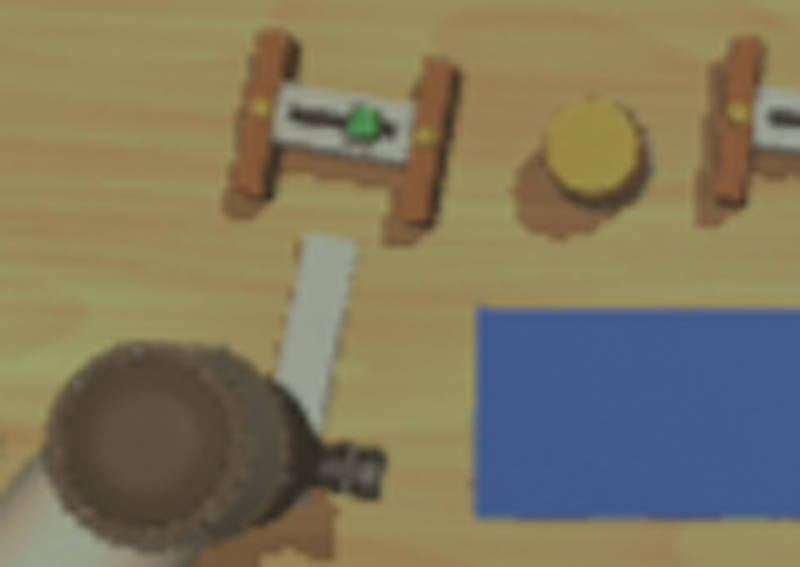

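Aligned: the tip at crop (328,238) points at the left mouth, about (342,158).

>>> arm_command --rows '[{"grip":0,"linear":[0,1,15],"rot":[0,0,0]},{"grip":0,"linear":[0,1,19],"rot":[0,0,0]},{"grip":0,"linear":[-20,1,19],"rot":[0,0,0]},{"grip":0,"linear":[-38,1,19],"rot":[0,0,0]},{"grip":0,"linear":[-43,1,19],"rot":[0,0,0]},{"grip":0,"linear":[-47,1,19],"rot":[0,0,0]},{"grip":0,"linear":[-50,1,19],"rot":[0,0,0]},{"grip":0,"linear":[-52,1,19],"rot":[0,0,0]}]'

```text
clock: 11.2
position: [485.6, 276.9, 37.0]
ee_rot: [0.075, 0.997, -0.0, -0.0]
contact_force: [-0.5, 0.6, -2.6]
gripper_width: 25.2
grasp_force: 63.0
```

>>> arm_command --rows '[{"grip":0,"linear":[-10,0,0],"rot":[0,0,0]},{"grip":0,"linear":[-20,0,0],"rot":[0,0,0]},{"grip":0,"linear":[-26,0,0],"rot":[0,0,0]},{"grip":0,"linear":[-29,0,0],"rot":[0,0,0]},{"grip":0,"linear":[-32,0,0],"rot":[0,0,0]},{"grip":0,"linear":[-34,0,0],"rot":[0,0,0]},{"grip":0,"linear":[-34,0,0],"rot":[0,0,0]}]'

```text
clock: 12.08
position: [516.4, 271.9, 37.2]
ee_rot: [0.075, 0.997, -0.001, -0.002]
contact_force: [-9.3, 3.9, 4.0]
gripper_width: 25.1
grasp_force: 63.6
```

>>> arm_command --rows '[{"grip":0,"linear":[-1,0,0],"rot":[0,0,0]},{"grip":0,"linear":[-2,0,0],"rot":[0,0,0]},{"grip":0,"linear":[-2,0,0],"rot":[0,0,0]}]'

```text
clock: 12.45
position: [516.5, 271.8, 37.4]
ee_rot: [0.075, 0.997, -0.001, -0.004]
contact_force: [-17.6, 5.2, 7.9]
gripper_width: 25.2
grasp_force: 64.1
```

Firm contact at the step with about 18 N, so the left plane is the right one. Backing out to return the feeler.

>>> arm_command --rows '[{"grip":0,"linear":[50,0,-1],"rot":[0,0,0]},{"grip":0,"linear":[100,0,-1],"rot":[0,0,0]},{"grip":0,"linear":[105,0,-15],"rot":[0,0,0]},{"grip":0,"linear":[105,0,-30],"rot":[0,0,0]}]'

```text
clock: 12.95
position: [417.7, 288.0, 68.3]
ee_rot: [0.075, 0.997, 0.0, 0.0]
contact_force: [1.8, 0.3, -2.5]
gripper_width: 25.6
grasp_force: 62.9
```

Run:
```python
from h import *
print(arm.read_state()["position"])
go(440,150,67,178)
```

```text
[417.67411751 287.97230078  68.2853032 ]
lin [ -42.6 -133.1    1.2] rot [-0.000e+00  1.000e-03 -1.685e+00] t 12.95
```

>>> arm_command --rows '[{"grip":0,"linear":[-43,-133,1],"rot":[0,0,-1.685]},{"grip":0,"linear":[-43,-133,1],"rot":[0,0,-1.685]},{"grip":0,"linear":[-43,-133,1],"rot":[0,0,-1.685]},{"grip":0,"linear":[-43,-133,1],"rot":[0,0,-1.685]},{"grip":0,"linear":[-43,-133,1],"rot":[0,0,-1.685]},{"grip":0,"linear":[-43,-133,1],"rot":[0,0,-1.685]},{"grip":0,"linear":[-43,-133,1],"rot":[0,0,-1.685]},{"grip":0,"linear":[-43,-133,1],"rot":[0,0,-1.685]},{"grip":0,"linear":[-43,-133,1],"rot":[0,0,-1.685]},{"grip":0,"linear":[-43,-133,1],"rot":[0,0,-1.685]}]'

```text
clock: 14.2
position: [441.5, 149.5, 67.0]
ee_rot: [-0.693, 0.721, -0.0, 0.001]
contact_force: [0.9, -0.1, -2.6]
gripper_width: 25.5
grasp_force: 62.8
```

Run:
```python
from h import *
go(468,25,37,178)
```

```text
lin [123.4 -31.3  29.9] rot [-0.002  0.001 -0.004] t 14.2
```

>>> arm_command --rows '[{"grip":0,"linear":[60,-16,0],"rot":[0,0,0]},{"grip":0,"linear":[123,-31,0],"rot":[0,0,0]},{"grip":0,"linear":[123,-31,10],"rot":[0,0,0]},{"grip":0,"linear":[123,-31,22],"rot":[0,0,0]},{"grip":0,"linear":[123,-31,28],"rot":[0,0,0]},{"grip":0,"linear":[123,-31,30],"rot":[0,0,0]},{"grip":0,"linear":[123,-31,30],"rot":[0,0,0]}]'

```text
clock: 15.08
position: [466.5, 26.1, 36.8]
ee_rot: [-0.695, 0.719, -0.0, -0.0]
contact_force: [-1.3, -3.4, 4.4]
gripper_width: 25.1
grasp_force: 63.6
```

Touching down with an upward force; release and lift.

>>> arm_command --rows '[{"grip":0.6,"linear":[0,0,0],"rot":[0,0,0]},{"grip":1,"linear":[0,0,0],"rot":[0,0,0]},{"grip":1,"linear":[0,0,0],"rot":[0,0,0]},{"grip":1,"linear":[0,0,0],"rot":[0,0,0]},{"grip":1,"linear":[0,0,-30],"rot":[0,0,0]},{"grip":1,"linear":[0,0,-70],"rot":[0,0,0]},{"grip":0,"linear":[0,0,-120],"rot":[0,0,0]},{"grip":0,"linear":[0,0,-120],"rot":[0,0,0]}]'

```text
clock: 16.08
position: [469.1, 26.1, 160.1]
ee_rot: [-0.694, 0.72, -0.002, 0.004]
contact_force: [0.6, 0.2, -0.9]
gripper_width: 51.5
grasp_force: 0.0
```

Run:
```python
from h import *
print(arm.read_state()["position"],arm.read_state()["gripper_width"])
p=imaging.get_image("top")
for ctr,a,_ in blobs(p,(50,90,40),(85,255,255),(180,165,380,200)):print(a,np.round(ray(p,ctr,73)[:2],1))
go(604,190,180,171.4);go(604,190,180,81.4)
```

```text
[469.06092214  26.14651998 160.09931277] 51.458289227180316
18 [604.9 243.9]
15 [611.   -1.4]
14 [ 615.7 -281.6]
lin [-169.3 -130.6  -21.3] rot [-0.004  0.002  0.113] t 16.12
lin [-169.3 -130.6  -21.3] rot [-1.000e-03  5.000e-03  1.684e+00] t 16.12
```

Run:
```python
from h import *
go(600,211,150,171.4)
```

```text
lin [-190.1 -125.7    8.7] rot [-0.004  0.002  0.113] t 16.12
```

>>> arm_command --rows '[{"grip":0,"linear":[-190,-126,8],"rot":[0,0,0.113]},{"grip":0,"linear":[-190,-126,8],"rot":[0,0,0.113]},{"grip":0,"linear":[-190,-126,8],"rot":[0,0,0.113]},{"grip":0,"linear":[-190,-126,8],"rot":[0,0,0.113]},{"grip":0,"linear":[-190,-126,8],"rot":[0,0,0.113]},{"grip":0,"linear":[-190,-126,8],"rot":[0,0,0.113]}]'

```text
clock: 16.88
position: [598.2, 209.8, 146.3]
ee_rot: [-0.652, 0.758, 0.0, -0.002]
contact_force: [0.1, -0.6, -1.0]
gripper_width: 0.1
grasp_force: 0.0
```

Run:
```python
from h import *
go(600,211,58,171.4)
p=imaging.get_image("side");cv2.imwrite("pics/g5.png",cv2.resize(p["frame"][190:290,200:333],(798,600),interpolation=cv2.INTER_CUBIC)[:,:,::-1])
```

```text
lin [-1.7 -1.8 88.3] rot [ 0.003 -0.002 -0.   ] t 16.88
```

View pics/g5.png

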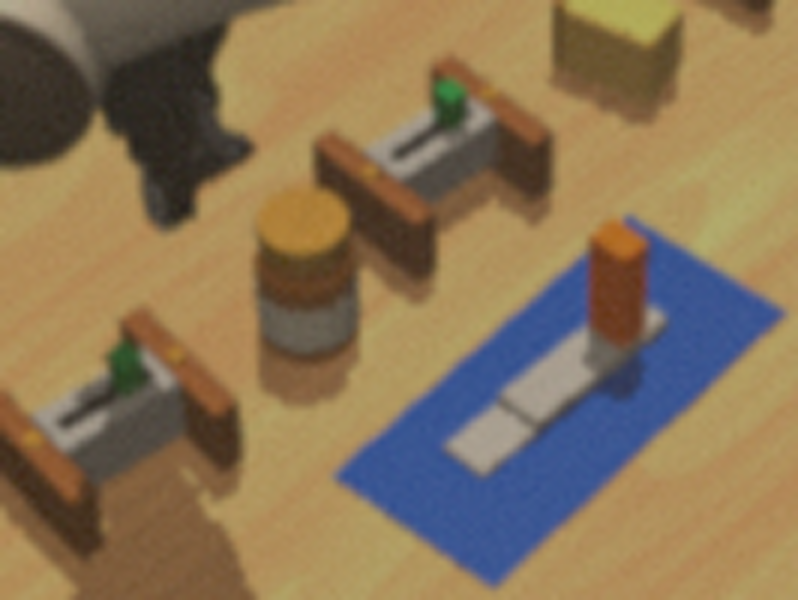

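The feeler stands on the mat (handle at crop (617,280)). The shut fingers are above the start point, right of the left plane's tag (125,367). Descending and pushing left.

>>> arm_command --rows '[{"grip":0,"linear":[-1,-2,45],"rot":[0,0,0]},{"grip":0,"linear":[-1,-2,80],"rot":[0,0,0]},{"grip":0,"linear":[-1,-2,86],"rot":[0,0,0]},{"grip":0,"linear":[-1,-2,86],"rot":[0,0,0]}]'

```text
clock: 17.42
position: [601.8, 210.8, 63.1]
ee_rot: [-0.652, 0.758, -0.0, 0.0]
contact_force: [1.0, 0.7, 1.1]
gripper_width: -0.1
grasp_force: 0.0
```

>>> arm_command --rows '[{"grip":0,"linear":[-10,0,0],"rot":[0,0,0]},{"grip":0,"linear":[-18,0,0],"rot":[0,0,0]},{"grip":0,"linear":[-25,0,0],"rot":[0,0,0]},{"grip":0,"linear":[-31,0,0],"rot":[0,0,0]},{"grip":0,"linear":[-36,0,0],"rot":[0,0,0]},{"grip":0,"linear":[-40,0,0],"rot":[0,0,0]},{"grip":0,"linear":[-42,0,0],"rot":[0,0,0]},{"grip":0,"linear":[-42,0,0],"rot":[0,0,0]}]'

```text
clock: 18.42
position: [607.8, 253.1, 62.0]
ee_rot: [-0.652, 0.758, 0.0, 0.0]
contact_force: [-0.3, -0.3, 0.9]
gripper_width: -0.2
grasp_force: 0.1
```

Run:
```python
from h import *
for n,roi in(("top",(180,165,250,200)),("side",(190,220,245,280))):
  p=imaging.get_image(n)
  for ctr,a,_ in blobs(p,(50,90,40),(85,255,255),roi):print(a,np.round(ray(p,ctr,73)[:2],1))
```

```text
25 [599.5 278.3]
```

>>> arm_command --rows '[{"grip":0,"linear":[-2,0,0],"rot":[0,0,0]},{"grip":0,"linear":[-4,0,0],"rot":[0,0,0]},{"grip":0,"linear":[-6,0,0],"rot":[0,0,0]},{"grip":0,"linear":[-6,0,0],"rot":[0,0,0]}]'

```text
clock: 19.02
position: [608.1, 255.4, 62.1]
ee_rot: [-0.652, 0.758, -0.001, -0.003]
contact_force: [0.1, -9.5, 3.5]
gripper_width: -0.5
grasp_force: 4.5
```

Firm end stop at about 9.5 N. Backing off, lifting clear and checking.

>>> arm_command --rows '[{"grip":0,"linear":[15,0,0],"rot":[0,0,0]},{"grip":0,"linear":[15,0,-50],"rot":[0,0,0]},{"grip":0,"linear":[15,0,-110],"rot":[0,0,0]},{"grip":0,"linear":[15,100,-160],"rot":[0,0,0]},{"grip":0,"linear":[15,160,-160],"rot":[0,0,0]},{"grip":0,"linear":[15,220,-160],"rot":[0,0,0]},{"grip":0,"linear":[15,220,-160],"rot":[0,0,0]},{"grip":0,"linear":[15,220,-160],"rot":[0,0,0]}]'

```text
clock: 20.02
position: [386.8, 277.2, 223.3]
ee_rot: [-0.653, 0.757, 0.001, 0.002]
contact_force: [1.2, 0.3, -0.4]
gripper_width: -0.2
grasp_force: 0.0
```

Run:
```python
from h import *
for n,roi in(("top",(180,165,380,200)),("side",(190,150,350,290))):
  p=imaging.get_image(n)
  for ctr,a,_ in blobs(p,(50,90,40),(85,255,255),roi):print(n,a,np.round(ray(p,ctr,73)[:2],1))
cv2.imwrite("pics/g6.png",cv2.resize(p["frame"][150:290,190:350],(672,588),interpolation=cv2.INTER_CUBIC)[:,:,::-1])
```

```text
top 18 [609.4 272.4]
top 15 [611.5  -1.2]
top 14 [ 615.7 -281.6]
side 12 [ 613.6 -274.6]
side 20 [603.5 279.6]
```

View pics/g6.png

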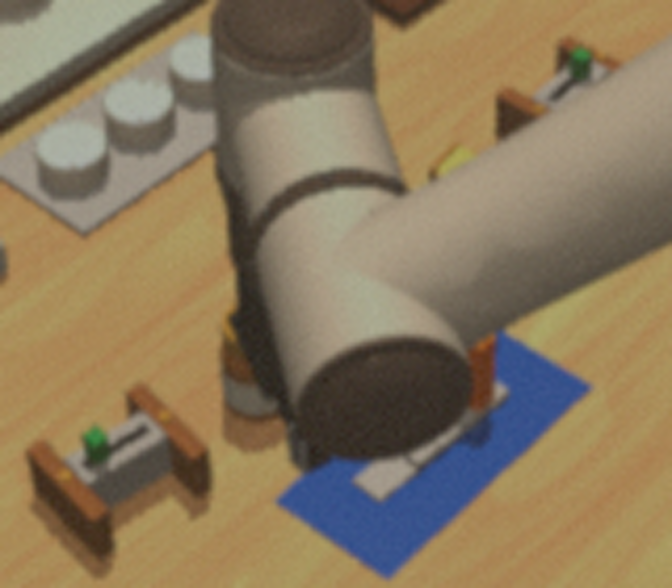

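The left tag is fully across at crop (95,443), having moved about 29 mm. The feeler stands on the mat and the other tags have not moved. Handing in.

```bash
python3 -c "
from bench import job
print(job.job_done())"
```

```text
the job is handed in; nothing more can be done
None
```

I found the left plane to be the rightly set one, pushed its tag to the left end stop, and stood the feeler back on the mat, released; the job is handed in, but no verdict came back.

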